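# Take the slack out of the dough sheeter's crank

## Task

The crank of the dough sheeter has too much free play. Feel how much there is by gently rocking it by its handle, first pulling it towards you until it resists and then pushing it away until it resists, never forcing it hard against either stop; then slide the red adjuster fin on top of the gear case inwards (away from the crank, towards the rollers) until the handle has about 10 mm of free travel left in all. Rock the crank gently once more to check, let go, and leave the other things on the table alone.

Things in the scene. Friction and masses are not known exactly. Their poses are not given: they have to be found in the camera images.
- sheeter: Bench dough sheeter, fixed: two locked steel rollers 128 mm long between a white gear case (126 x 85 mm, flat top 130 mm up) at its right end and a white cheek at its left, steel trays before and behind (220 mm along x); 225 mm along y without the crank, 130 mm tall. Origin on the table; +x away from the robot (turned up to 0.25 rad), +y along the rollers to the left, away from the crank.
- crank_axis (a point): Point on the crank's level axis: 75 mm above the table, at (0, -143, 75) mm in the sheeter's frame, straight below the middle of the handle when the crank stands upright. Axes as the sheeter's; the crank turns about y. The handle swings in an arc of 85 mm radius about this point.
- crank_handle (a point): Centre of the crank's handle at the right end: black round grip that spins freely on its pin, 20 mm thick, 64 mm long, level along the sheeter's y, about 160 mm above the table, at the start within 4 mm of upright over the axis. The steel arm (20 mm wide) joins its left end; the right end is free. Pinch it from above, fingers closing along the sheeter's x.
- crank (a joint): Crank angle, rad: 0 upright, growing away from the robot (0.1 rad = 8.5 mm at the handle). Free play: 16 to 52 mm of handle travel from stop to stop, its middle within 6 mm of upright; both differ each time. In it the handle rubs with only about 0.6 N. At a stop it gives springily, 0.3 mm per N at the handle (your gripper gives too): 3 to 5 N is a clear feel, over 15 N is forcing it.
- slack_fin_grip (a point): Centre of the red adjuster fin on top of the gear case: 12 mm thick along the sheeter's x, 30 mm long along y, 24 mm tall, centre 146 mm above the table. Pinch it from above across its thickness. It slides straight along the sheeter's +y (towards the rollers), takes about 8 N to move and stays where it is left.
- slack_fin (a joint): Travel of the fin, m: 0 at the end by the crank (most slack), at most 0.045 inwards; starts at 0 to 0.006. Each mm that it goes inwards takes 1.0 mm off the handle's free travel from stop to stop. Its place does not tell how much play is left (that can only be felt at the crank); with no play left it jams.
- tub_2: Bystander, not to be disturbed: white tub, 73 mm across, 64 mm tall. Origin under its centre.
- tub_3: Bystander, not to be disturbed: tub with red lid, 61 mm across, 42 mm tall. Origin under its centre.
- pastry_brush: Bystander, not to be disturbed: pastry brush with wooden handle, 203 x 43 x 14 mm. Origin under its centre.

How it is judged (in metres and radians):
On the way, in this order (a step that is already met when the one before it is completed fails the run):
1. the crank is pulled towards the robot until it resists (about 2 N or more at the handle) (contact force between crank_c1 and fork_c0 above 4 N), for 0.1 s.
2. the crank is pushed away until it resists (about 2 N or more at the handle) (contact force between crank_c1 and fork_c1 above 4 N), for 0.1 s.
3. the fin is slid in until the handle's free travel is 6 to 14 mm (y of fork_c0 in the frame of sheeter between -0.0165 and -0.0085 m), for 0.2 s.
4. the crank is rocked again, either way, until it resists, with the play still right (all of step 3 and (contact force between crank_c1 and fork_c0 above 4 N or contact force between crank_c1 and fork_c1 above 4 N)), for 0.1 s.
At the end, for the whole second after the job is handed in: The handle's free travel from stop to stop is between 6 and 14 mm, and the crank is released and at rest (all of step 3 and contact force between the fingers and sheeter below 0.1 N and velocity of joint crank between -0.05 and 0.05 rad/s); the robot touches nothing.
It fails at once if the crank is forced against a stop with more than about 15 N at the handle (contact force between crank_c1 and fork_c0 above 30 N or contact force between crank_c1 and fork_c1 above 30 N).
It fails at once if a bystander is moved by more than 20 mm (distance of any of tub_2, tub_3, pastry_brush from where it was at the start of the episode above 0.02 m).
It also fails if it takes over 72 s, if anything falls off the work surface, if the arm or the gripper's body presses on something with over 40 N, if the wrist force passes 120 N, or if a joint passes its speed limit or range.

## Robot

A 6-joint arm with a two-finger parallel gripper is mounted at the origin on a cart in front of the work surface, level with it; the furniture and walls round the work are solid. World frame = base frame: x ahead of the robot, y to its left, z up, the work surface at z = 0. Lengths are in mm, angles in degrees, forces in N, time in s.
With the tool pointing down it reaches from about 350 to 850 mm from the base axis. Payload 8.1 kg.
Tool frame: the origin (TCP) lies on the centre line of the jaws, within the pads' length; the fingertips stand 8 mm ahead of it and the grasp point (between the pads) lies 11 mm behind it; x points along the fingers, z is the direction in which the jaws open and shut, and the axes are right-handed (so a half turn about x gives the same grasp; the last joint's range is limited). The gripper opens to 85 mm and grips with 20 to 120 N. Pads are 22 mm wide; open, the fingers measure 114 mm over their backs; the gripper's body (76 mm by 85 mm) begins 54 mm behind the grasp point. The pads swing forward as they close: fully open they stand 13 mm farther back than shut.
Start: joints at [-79.034, 7.471, 85.268, -0, 87.261, -4.893], TCP at [163.987, -577.16, 201.192] pointing down, gripper open.
Joint ranges: [-169.43, 169.43], [-51.17, 129.36], [1.28, 143.12], [-76.62, 256.62], [0, 156.53], [-152.29, 152.29]. Speed limits (degrees/s): [136.94, 136.94, 159.86, 180, 180, 180].

## Interface

Orientations are given as [roll, pitch, yaw] about the fixed x, y, z axes, in that order (R = Rz(yaw) Ry(pitch) Rx(roll)).
In Python, from bench import r, vision, order gives the robot as it stands. The module is installed in compiled form; this text tells all that it offers.
- The arm moves only by the shell command python3 -m jog 'ROWS' [FORCE]. ROWS is JSON, a list of rows, each a list of 3 entries, a list of its own where there are three numbers: the shift along the world's x, y, z in m, then the turn, a rotation vector about the world's x, y, z in rad, then the opening, from -1 (shut) to 1 (fully open). A call has 1 to 5 rows; each row is the pose to reach, as a shift and turn from the pose commanded when the call began; what a row does not reach only later rows make up. A row lasts 1/12 s, in which the tool goes at most 41.7 mm and 7.16 degrees, less where a joint would pass 70% of its speed; a pose out of reach is approached as far as the arm can. A call with a gripper value outside its range is refused whole. The fingers move at their own pace and stop on an object; FORCE is the grip in N (left out, the last holds). Time passes only in rows, so rows that repeat a pose let the fingers close. It gives the time, the measured TCP pose, the force and the opening at its end, in the units of the state.
- r.sense(): the state, without advancing time (a new reading comes with each control period).
- vision.snapshot(name): name is "scene" or "top" or "wrist"; returns the picture (420x560x3 uint8, red, green, blue); there is no depth.
- vision.camera_model(name): a dict with "fov_y" (degrees; the focal length in pixels is half the picture's height over the tangent of half this angle, whatever the lens; pixels are square), "cx", "cy" (the principal point, pixels), "world_to_cam" (4x4, takes a point from world to camera coordinates). Camera axes: x right, y down, z forward; pixel columns grow to the right and rows downward; lengths in mm; the calibration is good to about 2 mm. A picture is of the moment at which its call begins: read the wrist's pose just before it. camera_model takes no time and is no camera call; for the wrist camera it gives the pose at the moment of the call.
- order.hand_in(): hands the job in, once; it reports no verdict.
The state is a dict: "time": time; "joint_pos": joint angles; "qd": joint speeds; "joint_efforts": joint torques, N m; "tool_pos": TCP position; "tcp_rot": TCP orientation; "ft_force": force on the tool from outside, world axes, zero at the start; "wrist_torque": the same for the moment, N m; "finger_gap": finger opening in mm.
Only numpy, scipy, OpenCV 4.12 (cv2) and the standard library are available. Lean on these libraries where they do the work, as an engineer would, in place of code of your own. Each camera call takes 0.05 s, during which the arm holds its last target.

## Working session

There is one attempt and no reset: what is moved stays moved. The work goes in short steps, Python scripts to look and compute and a shell command to move; the robot and the scene stay as the last step left them, time stands still between calls to the robot, and variables do not carry over. Pictures are saved under pics/ and viewed, and the job is handed in when it is done.

```bash
mkdir -p pics; python3 - <<'E'
from bench import r,vision
import cv2
print(r.sense())
for n in ["scene","top","wrist"]:
    m=vision.camera_model(n); print(n,m["fov_y"],m["cx"],m["cy"]);print(m["world_to_cam"])
    cv2.imwrite(f"pics/{n}0.png",vision.snapshot(n)[:,:,::-1])
E
```

```text
{'time': 0.0, 'joint_pos': array([-7.90320952e+01,  7.51689109e+00,  8.53306836e+01, -1.14182762e-03,
        8.72605093e+01, -4.89276386e+00]), 'qd': array([ 0.03070847, -0.03535468,  0.04740071,  0.02712721, -0.01291748,
       -0.00638743]), 'joint_efforts': array([-3.35264040e-04, -5.69392848e+01, -5.00558782e+01, -3.03600773e-04,
        1.47340778e-02, -2.10132106e-05]), 'tool_pos': array([ 163.87914096, -576.54838282,  200.11243226]), 'tcp_rot': array([175.71175475,  89.89191007, 101.5724791 ]), 'ft_force': array([-0.76221396,  0.51127418,  0.29332857]), 'wrist_torque': array([ 0.02721134,  0.02627996, -0.03615079]), 'finger_gap': 85.38689302751582}
scene 49.35823448175193 277.9515493687467 209.1981846092383
[[-5.57028099e-01 -8.30468698e-01 -6.43725709e-03  2.84020820e+02]
 [-5.61557715e-01  3.82346851e-01 -7.33800939e-01  3.29288642e+02]
 [ 6.11859976e-01 -4.05132851e-01 -6.79334044e-01  1.06120373e+03]
 [ 0.00000000e+00  0.00000000e+00  0.00000000e+00  1.00000000e+00]]
top 53.50031015962559 280.8608452143683 214.46900716972777
[[-1.87940276e-02 -9.99382901e-01 -2.96749374e-02  6.36387893e+01]
 [-9.86566436e-01  2.33538896e-02 -1.61682602e-01  4.75185702e+02]
 [ 1.62275853e-01  2.62376299e-02 -9.86396540e-01  1.23248634e+03]
 [ 0.00000000e+00  0.00000000e+00  0.00000000e+00  1.00000000e+00]]
wrist 59.58470279149485 285.9082807334954 207.7169056843617
[[ 2.72582406e-01 -9.62128128e-01 -2.88033115e-03 -5.98298569e+02]
 [-9.27567355e-01 -2.63583792e-01  2.64844078e-01 -3.47374079e+01]
 [-2.55573146e-01 -6.95201351e-02 -9.64286948e-01  3.78792850e+02]
 [ 0.00000000e+00  0.00000000e+00  0.00000000e+00  1.00000000e+00]]
```

View pics/scene0.png

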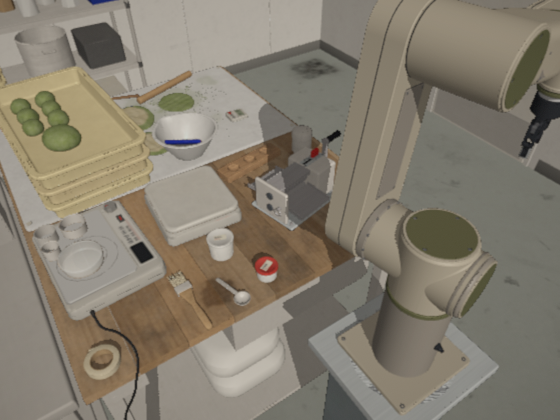

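View pics/top0.png

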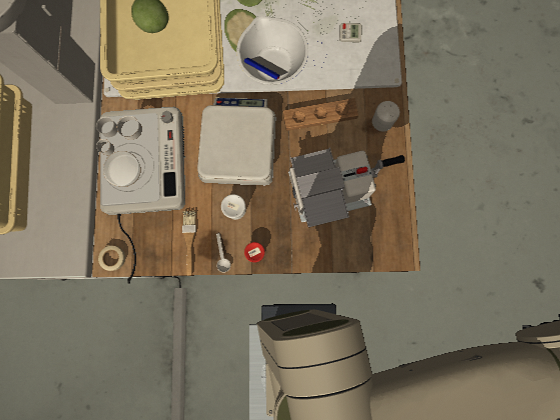

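View pics/wrist0.png

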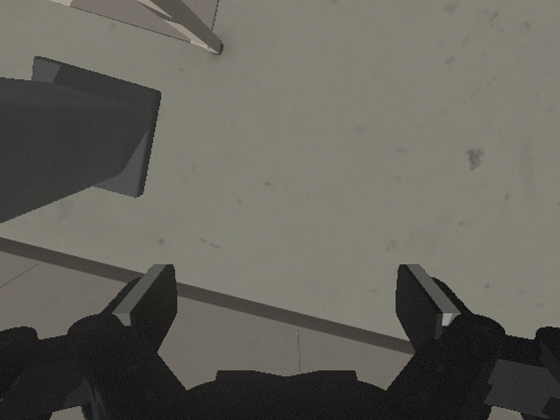

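The top view shows the black handle near (393,161), the red fin near (360,171), and a grey can near (386,115). In the scene view the handle is near (328,138) and the fin near (315,154). The wrist view shows only the floor.

```bash
cat > h.py <<'E'
import numpy as np,cv2
from bench import r,vision
def ray(m,u,v):
    f=210/np.tan(np.radians(m["fov_y"]/2)); W=np.array(m["world_to_cam"]);R=W[:3,:3];t=W[:3,3]
    d=R.T@np.array([(u-m["cx"])/f,(v-m["cy"])/f,1]); return -R.T@t,d
def onz(m,u,v,z):
    c,d=ray(m,u,v); return c+d*(z-c[2])/d[2]
def tri(rs):
    A=np.zeros((3,3));b=np.zeros(3)
    for c,d in rs:
        d=d/np.linalg.norm(d);P=np.eye(3)-np.outer(d,d);A+=P;b+=P@c
    return np.linalg.solve(A,b)
def blobs(img,kind,box):
    x0,y0,x1,y1=box;I=img.astype(int);R,G,B=I[...,0],I[...,1],I[...,2]
    M=(R>110)&(R>2*G)&(R>2*B) if kind=="red" else (I.max(2)<50)
    Z=np.zeros(M.shape,np.uint8);Z[y0:y1,x0:x1]=M[y0:y1,x0:x1]
    n,l,s,c=cv2.connectedComponentsWithStats(Z)
    out=[]
    for i in range(1,n):
        if s[i,4]>8:
            ys,xs=np.nonzero(l==i);rect=cv2.minAreaRect(np.c_[xs,ys].astype(np.float32))
            out.append((s[i,4],c[i].round(1),cv2.boxPoints(rect).round(1).tolist()))
    return out
E
python3 - <<'E'
from h import *
t=cv2.imread("pics/top0.png")[:,:,::-1];s=cv2.imread("pics/scene0.png")[:,:,::-1]
for k in("red","blk"):
    print(k,"top");[print(b) for b in blobs(t,k,(335,145,415,190))]
    print(k,"scene");[print(b) for b in blobs(s,k,(295,125,345,165))]
a=cv2.resize(t[90:240,270:420],None,fx=4,fy=4,interpolation=cv2.INTER_CUBIC)
cv2.imwrite("pics/topz.png",a[:,:,::-1])
a=cv2.resize(s[110:240,240:350],None,fx=4.5,fy=4.5,interpolation=cv2.INTER_CUBIC)
cv2.imwrite("pics/scz.png",a[:,:,::-1])
E
```

```text
red top
red scene
blk top
(np.int32(152), array([393.1, 160.5]), [[381.3999938964844, 159.60000610351562], [403.1000061035156, 154.1999969482422], [404.79998779296875, 161.3000030517578], [383.20001220703125, 166.6999969482422]])
(np.int32(27), array([349.2, 174.2]), [[343.6000061035156, 174.3000030517578], [354.70001220703125, 171.8000030517578], [355.20001220703125, 174.0], [344.1000061035156, 176.39999389648438]])
blk scene
(np.int32(70), array([333.6, 135.3]), [[326.29998779296875, 136.6999969482422], [338.0, 129.39999389648438], [340.79998779296875, 133.89999389648438], [329.1000061035156, 141.1999969482422]])
(np.int32(9), array([307.1, 160.8]), [[303.70001220703125, 162.5], [309.70001220703125, 158.5], [310.20001220703125, 159.1999969482422], [304.20001220703125, 163.1999969482422]])
```

View pics/topz.png

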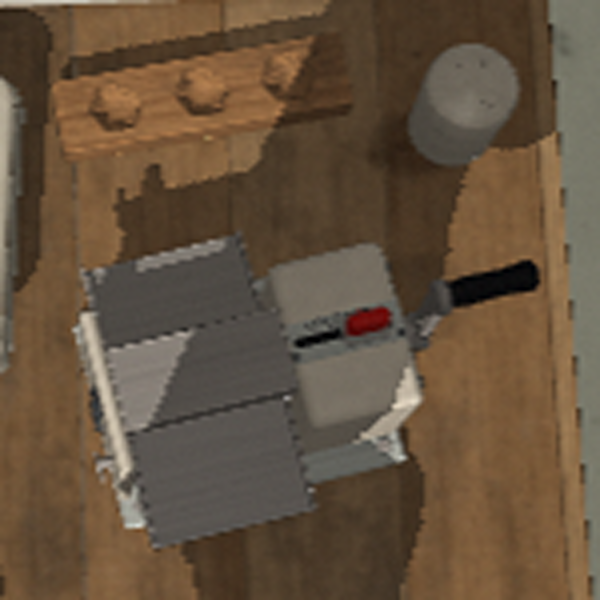

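View pics/scz.png

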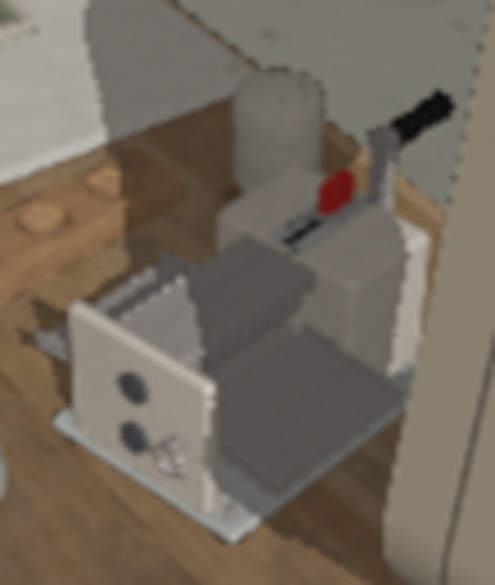

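Zoomed views: the handle runs from about (382,163) to (404,158) and the fin is at (362,170) in the top view. In the scene view the fin is at about (315,152). The grey can stands behind the crank.

```bash
python3 - <<'E'
from h import *
mt=vision.camera_model("top");ms=vision.camera_model("scene")
t=cv2.imread("pics/top0.png")[:,:,::-1].astype(int);s=cv2.imread("pics/scene0.png")[:,:,::-1].astype(int)
def red(I,b):
    M=(I[...,0]>80)&(I[...,0]>1.8*I[...,1]);Z=np.zeros_like(M);Z[b[1]:b[3],b[0]:b[2]]=M[b[1]:b[3],b[0]:b[2]]
    ys,xs=np.nonzero(Z);return xs.mean(),ys.mean(),len(xs),xs.min(),xs.max(),ys.min(),ys.max()
rt=red(t,(345,155,380,185));rs=red(s,(300,140,330,165));print(rt,rs)
print("fin tri",tri([ray(mt,*rt[:2]),ray(ms,*rs[:2])]), "top@158",onz(mt,*rt[:2],155))
h=tri([ray(mt,393.1,160.5),ray(ms,333.6,135.3)]);print("handle tri",h,"top@165",onz(mt,393.1,160.5,166))
a=onz(mt,382.3,163,166);b=onz(mt,404,157.8,166);print(a,b,np.degrees(np.arctan2(a[0]-b[0],-(a[1]-b[1]))), np.linalg.norm(a-b))
# slot line
p=onz(mt,343.9,175.3,131);q=onz(mt,355,172.9,131);print(p,q,np.degrees(np.arctan2(p[0]-q[0],-(p[1]-q[1]))))
# case edges zoom corners (270,268)->(380,243) ; right edge
for (u1,v1,u2,v2) in [(270,268,380,243),(312,425,412,393),(270,268,312,425)]:
    p=onz(mt,270+u1/4,90+v1/4,130);q=onz(mt,270+u2/4,90+v2/4,130);print(p,q,np.degrees(np.arctan2(q[0]-p[0],q[1]-p[1])))
E
```

```text
(np.float64(361.8048780487805), np.float64(169.2439024390244), 41, np.int64(357), np.int64(367), np.int64(167), np.int64(172)) (np.float64(314.3050847457627), np.float64(152.15254237288136), 59, np.int64(311), np.int64(318), np.int64(148), np.int64(157))
fin tri [ 582.46143641 -181.71878829  145.36048899] top@158 [ 580.64978181 -179.12433106  155.        ]
handle tri [ 599.02900512 -266.96875648  165.20167455] top@165 [ 600.38420574 -265.02559994  166.        ]
[ 594.01958521 -234.77944422  166.        ] [ 607.31976887 -295.5982372   166.        ] -167.66444362688222 62.25608776862227
[ 570.70650733 -131.4792626   131.        ] [ 576.93045508 -163.41574129  131.        ] -168.9721265026401
[ 625.78245229 -115.56338454  130.        ] [ 642.27067127 -195.42973608  130.        ] 168.33529850907277
[ 509.47097826 -140.55812071  130.        ] [ 530.90263713 -212.3585538   130.        ] 163.38020015908998
[ 625.78245229 -115.56338454  130.        ] [ 509.47097826 -140.55812071  130.        ] -102.12812129857166
```

```bash
python3 - <<'E'
from h import *
from scipy.spatial.transform import Rotation as Ro
st=r.sense();R=Ro.from_euler('xyz',st['tcp_rot'],degrees=True).as_matrix();print(R)
th=np.radians(11.8);zt=np.array([np.cos(th),np.sin(th),0])
for s in(1,-1):
    T=np.c_[[0,0,-1],np.cross(s*zt,[0,0,-1]),s*zt]
    print(s,Ro.from_matrix(T@R.T).as_rotvec())
mt=vision.camera_model("top");ms=vision.camera_model("scene")
print("can top z70",onz(mt,387,108,70),onz(mt,387,108,100)); 
print(tri([ray(mt,387,108),ray(ms,240+278/4.5,110+80/4.5)]))
E
```

```text
[[-2.89500364e-04  9.61930559e-01  2.73293827e-01]
 [ 1.43665068e-03  2.73293957e-01 -9.61929493e-01]
 [-9.99998926e-01  1.14148824e-04 -1.46107689e-03]]
1 [-9.39516495e-04 -1.31051122e-03  1.49992911e+00]
-1 [-1.33613731e-03  9.57888057e-04 -1.64166293e+00]
can top z70 [ 796.46370514 -281.02243951   70.        ] [ 783.564689  -273.6430458  100.       ]
[ 784.51716733 -279.39661663   90.41192883]
```

```bash
python3 -m jog '[[[0.025,0.018,0.03],[0,0,0.1],0.2],[[0.054,0.038,0.04],[0,0,0.2],0.2],[[0.083,0.059,0.04],[0,0,0.3],0.2],[[0.112,0.08,0.04],[0,0,0.4],0.2],[[0.14,0.1,0.04],[0,0,0.5],0.2]]' 40
python3 -m jog '[[[0.03,0.021,0],[0,0,0.1],0.2],[[0.06,0.043,0],[0,0,0.2],0.2],[[0.09,0.064,0],[0,0,0.3],0.2],[[0.12,0.085,0],[0,0,0.4],0.2],[[0.15,0.107,0],[0,0,0.5],0.2]]'
python3 -m jog '[[[0.03,0.021,0],[0,0,0.1],0.2],[[0.06,0.043,0],[0,0,0.2],0.2],[[0.09,0.064,0],[0,0,0.3],0.2],[[0.12,0.085,0],[0,0,0.4],0.2],[[0.135,0.09,0],[0,0,0.5],0.2]]'
```

```text
time: 0.57
tool_pos: [305.1, -476.0, 241.4]
tcp_rot: [6.0, 90.0, -39.3]
ft_force: [0.2, -0.4, -0.2]
finger_gap: 51.4
time: 0.98
tool_pos: [455.1, -368.8, 240.9]
tcp_rot: [168.2, 90.0, 151.7]
ft_force: [0.1, -0.6, 0.0]
finger_gap: 51.5
time: 1.4
tool_pos: [591.8, -276.1, 240.5]
tcp_rot: [70.7, 89.9, 83.0]
ft_force: [0.5, -0.1, 0.5]
finger_gap: 51.4
```

```bash
python3 - <<'E'
from h import *
st=r.sense();m=vision.camera_model("wrist");I=vision.snapshot("wrist");t=vision.snapshot("top")
cv2.imwrite("pics/w1.png",I[:,:,::-1]);np.save("w1.npy",np.array(m["world_to_cam"]));cv2.imwrite("pics/t1.png",t[:,:,::-1])
print(st['tool_pos'],m["world_to_cam"])
E
```

```text
[ 591.7933005  -276.10750743  240.5212536 ] [[ 9.77268709e-01  2.12003851e-01  4.88367093e-04 -5.19181596e+02]
 [ 2.04464863e-01 -9.43120294e-01  2.62141623e-01 -4.25048035e+02]
 [ 5.60356224e-02 -2.56082952e-01 -9.65029290e-01  3.12405754e+02]
 [ 0.00000000e+00  0.00000000e+00  0.00000000e+00  1.00000000e+00]]
```

View pics/w1.png

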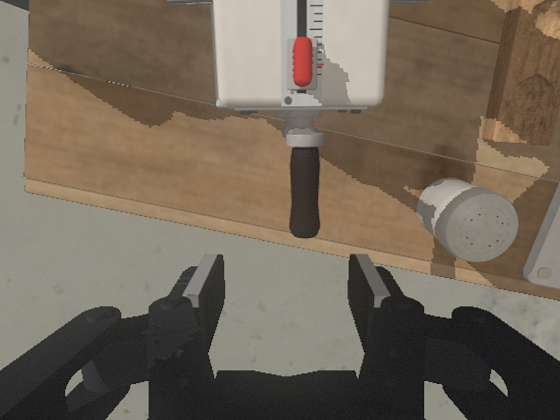

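The wrist view shows the black handle from (304,147) to (305,237), the fin at (303,61) with a ruler beside it, and the grey can at (475,220), well clear.

```bash
python3 - <<'E'
from h import *
m=vision.camera_model("wrist")
a=onz(m,304,147,163);b=onz(m,305,237,163);print(a,b,(a+b)/2,np.linalg.norm(a-b),np.degrees(np.arctan2(-(a-b)[0],(a-b)[1])))
f1=onz(m,303,38,158);f2=onz(m,303,86,158);print(f1,f2,(f1+f2)/2,np.linalg.norm(f1-f2))
d=(f1-b);print(np.degrees(np.arctan2(-d[0],d[1])))
p=onz(m,287,5,130);q=onz(m,287,92,130);d=p-q;print("plate",np.degrees(np.arctan2(-d[0],d[1])))
p=onz(m,215,10,130);q=onz(m,218,100,130);d=p-q;print("case L",np.degrees(np.arctan2(-d[0],d[1])))
p=onz(m,388,10,130);q=onz(m,385,100,130);d=p-q;print("case R",np.degrees(np.arctan2(-d[0],d[1])))
E
```

```text
[ 593.40113214 -234.60489589  163.        ] [ 608.5048819  -297.18347781  163.        ] [ 600.95300702 -265.89418685  163.        ] 64.3754780303698 13.569201346668684
[ 577.66494966 -167.85317075  158.        ] [ 584.16817007 -196.27853315  158.        ] [ 580.91655987 -182.06585195  158.        ] 29.15978571654735
13.412201810732418
plate 12.230271878823931
case L 11.39022116694977
case R 14.258576823591191
```

```bash
python3 -m jog '[[[0.009,0.010,-0.02],[0,0,0.02],0.2],[[0.009,0.010,-0.05],[0,0,0.02],0.2],[[0.009,0.010,-0.08],[0,0,0.02],0.2],[[0.009,0.010,-0.0915],[0,0,0.02],0.2],[[0.009,0.010,-0.0915],[0,0,0.02],0.2]]'
python3 -m jog '[[[0,0,0],[0,0,0],-0.3],[[0,0,0],[0,0,0],-1],[[0,0,0],[0,0,0],-1],[[0,0,0],[0,0,0],-1],[[0,0,0],[0,0,0],-1]]' 30
```

```text
time: 1.92
tool_pos: [594.8, -269.3, 144.9]
tcp_rot: [140.1, 89.5, 153.0]
ft_force: [-1.4, 0.1, -0.1]
finger_gap: 51.7
time: 2.33
tool_pos: [598.8, -270.7, 151.4]
tcp_rot: [-41.9, 89.9, -29.0]
ft_force: [0.5, 0.6, -0.8]
finger_gap: 0.2
```

```bash
python3 - <<'E'
from h import *
print(r.sense()['tool_pos'],r.sense()['finger_gap'])
I=vision.snapshot("wrist");t=vision.snapshot("top")
a=cv2.resize(t[90:240,320:470],None,fx=2.8,fy=2.8,interpolation=cv2.INTER_CUBIC)
b=I[:, 60:440]
cv2.imwrite("pics/w2.png",np.hstack([a,b])[:,:,::-1])
E
```

```text
[ 598.75481962 -270.66917885  151.43353827] 0.24085990207224228
```

View pics/w2.png

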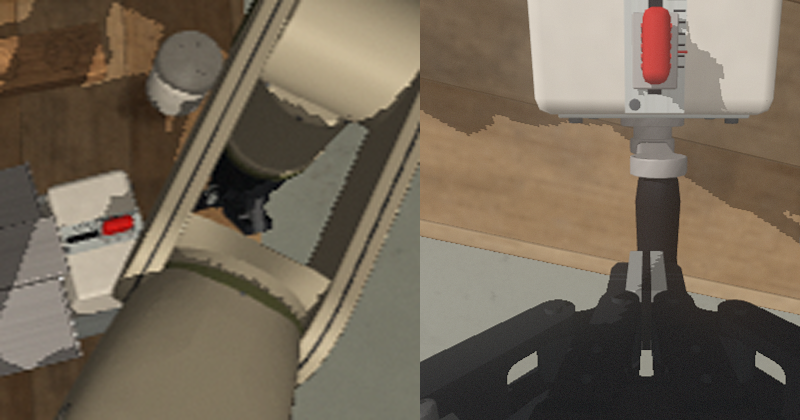

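The handle runs (658,178) down to about (660,260) and vanishes by the closed fingertips near (647,250), so the gap of 0.2 means the grasp missed. I'll project the expected geometry to see why.

```bash
python3 - <<'E'
from h import *
from scipy.spatial.transform import Rotation as Ro
st=r.sense();m=vision.camera_model("wrist")
def proj(p):
    W=np.array(m["world_to_cam"]);c=W[:3,:3]@p+W[:3,3];f=210/np.tan(np.radians(m["fov_y"]/2));return (m["cx"]+f*c[0]/c[2],m["cy"]+f*c[1]/c[2],c[2])
R=Ro.from_euler('xyz',st['tcp_rot'],degrees=True).as_matrix();p=st['tool_pos'];print(p,R.round(3))
for d in (8,0,-11,-40): print(d,proj(p+R[:,0]*d), proj(p+R[:,0]*d+R[:,1]*11),proj(p+R[:,0]*d-R[:,1]*11))
for q in ([593.4,-234.6,160],[601,-266,160],[608.5,-297.2,160]): print(q,proj(np.array(q)))
print(st['ft_force'],r.sense()['joint_pos'])
E
```

```text
[ 598.33941196 -270.40091227  150.57500296] [[ 0.001 -0.224  0.975]
 [-0.001  0.975  0.224]
 [-1.    -0.001  0.001]]
8 (np.float64(287.3000890406885), np.float64(240.82050394734952), np.float64(191.85986238147092)) (np.float64(287.3067330545988), np.float64(220.73252045052104), np.float64(188.95834557313395)) (np.float64(287.293642989209), np.float64(260.30995377180295), np.float64(194.7613791898079))
0 (np.float64(287.3566854773718), np.float64(246.41102868953845), np.float64(184.1431872005552)) (np.float64(287.3645184298362), np.float64(225.55726411224785), np.float64(181.24167039221823)) (np.float64(287.3490955410712), np.float64(266.6178083788181), np.float64(187.04470400889215))
-11 (np.float64(287.44272429714107), np.float64(254.90983495543375), np.float64(173.53275882679606)) (np.float64(287.4525073852252), np.float64(232.9038315277806), np.float64(170.6312420184591)) (np.float64(287.43326298094007), np.float64(276.1920471741531), np.float64(176.43427563513302))
-40 (np.float64(287.7296793847096), np.float64(283.2548971353279), np.float64(145.5598112959765)) (np.float64(287.7472171345424), np.float64(257.5103862005442), np.float64(142.65829448763952)) (np.float64(287.7128271477514), np.float64(307.9931105762993), np.float64(148.46132810431345))
[593.4, -234.6, 160] (np.float64(294.5831644074624), np.float64(179.35804377755773), np.float64(165.53161088797995))
[601, -266, 160] (np.float64(294.9916357715364), np.float64(246.39141819867706), np.float64(174.07905084956698))
[608.5, -297.2, 160] (np.float64(295.25874808843105), np.float64(306.76046617336556), np.float64(182.5689611209209))
[-0.29430403  0.1755876   0.91379709] [-2.87908031e+01  1.75660942e+01  7.90039192e+01 -1.02094592e-03
  8.33589550e+01 -4.17339496e+01]
```

```bash
python3 - <<'E'
from h import *
I=vision.snapshot("wrist");print(r.sense()['tool_pos'],r.sense()['ft_force'])
a=cv2.resize(I[150:330,200:380],None,fx=3.3,fy=3.3,interpolation=cv2.INTER_CUBIC)
a=np.clip(a.astype(float)*2.2,0,255).astype(np.uint8)
cv2.imwrite("pics/w3.png",a[:,:,::-1])
E
```

```text
[ 598.23075523 -270.27286206  150.2699558 ] [ 1.4091368  -0.91734013 -0.02676537]
```

View pics/w3.png

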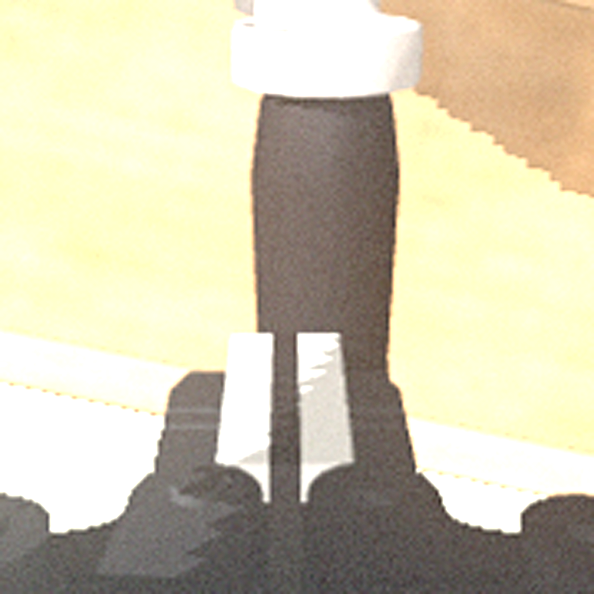

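```bash
python3 - <<'E'
from h import *
s=vision.snapshot("scene")
a=cv2.resize(s[40:220,240:420],None,fx=3.3,fy=3.3,interpolation=cv2.INTER_CUBIC)
a=np.clip(a.astype(float)*1.5,0,255).astype(np.uint8)
cv2.imwrite("pics/s3.png",a[:,:,::-1])
E
```

```text
(no output)
```

View pics/s3.png

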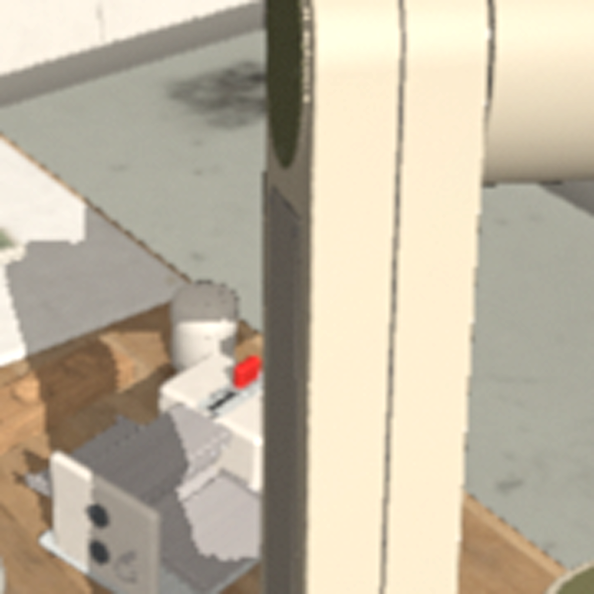

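The arm hides the grip in the scene view. From the wrist view, the tips appear to lie above the handle. I'll open, go lower and close again in a cautious step.

```bash
python3 -m jog '[[[0.003,0.003,0],[0,0,0],0.2],[[0.003,0.003,0],[0,0,0],0.2],[[0.003,0.003,0],[0,0,0],0.2],[[0.003,0.003,0],[0,0,0],0.2]]'
python3 -m jog '[[[0,0,-0.004],[0,0,0],0.2],[[0,0,-0.008],[0,0,0],0.2],[[0,0,-0.012],[0,0,0],0.2],[[0,0,-0.012],[0,0,0],0.2]]'
python3 - <<'E'
from h import *
I=vision.snapshot("wrist");print(r.sense()['tool_pos'],r.sense()['ft_force'])
cv2.imwrite("pics/w4.png",I[:,:,::-1])
E
```

```text
time: 2.87
tool_pos: [601.0, -267.0, 149.6]
tcp_rot: [149.2, 90.0, 162.2]
ft_force: [0.1, 0.5, 0.1]
finger_gap: 47.8
time: 3.2
tool_pos: [600.2, -266.8, 135.9]
tcp_rot: [138.9, 89.9, 151.9]
ft_force: [-0.8, -0.8, 0.2]
finger_gap: 51.3
[ 600.37859604 -266.87604539  136.51432317] [-0.34135296 -0.43812291  0.19019978]
```

View pics/w4.png

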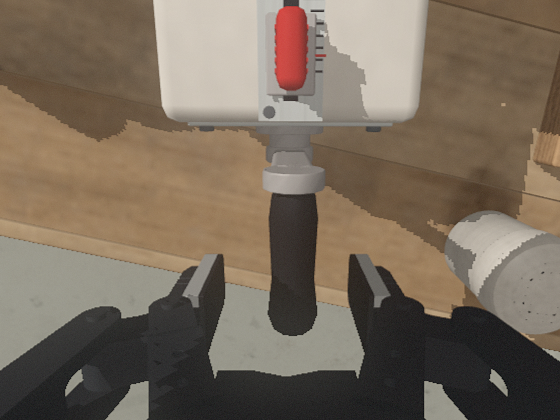

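The handle now lies between the pads, at (292,190–330) with pads at columns 223 and 350. By apparent size, the tips are only level with the handle's axis, so I'll go about 14 mm lower and close.

```bash
python3 -m jog '[[[0.001,0,-0.005],[0,0,0],0.2],[[0.001,0,-0.01],[0,0,0],0.2],[[0.001,0,-0.014],[0,0,0],0.2],[[0.001,0,-0.014],[0,0,0],-0.2],[[0.001,0,-0.014],[0,0,0],-0.4]]'
python3 -m jog '[[[0,0,0],[0,0,0],-0.6],[[0,0,0],[0,0,0],-0.8],[[0,0,0],[0,0,0],-1],[[0,0,0],[0,0,0],-1]]' 30
python3 - <<'E'
from h import *
I=vision.snapshot("wrist");print(r.sense()['tool_pos'],r.sense()['ft_force'],r.sense()['finger_gap'])
cv2.imwrite("pics/w5.png",I[:,:,::-1])
E
```

```text
time: 3.67
tool_pos: [601.6, -267.0, 123.0]
tcp_rot: [139.3, 89.9, 152.3]
ft_force: [-0.3, -0.0, 0.2]
finger_gap: 27.6
time: 4.0
tool_pos: [602.0, -267.0, 123.7]
tcp_rot: [65.6, 90.0, 78.5]
ft_force: [0.3, 1.3, -0.7]
finger_gap: 18.7
[ 602.0444401  -267.02721832  123.77169405] [ 0.51114028  1.06641752 -0.08052835] 18.583077429201946
```

View pics/w5.png

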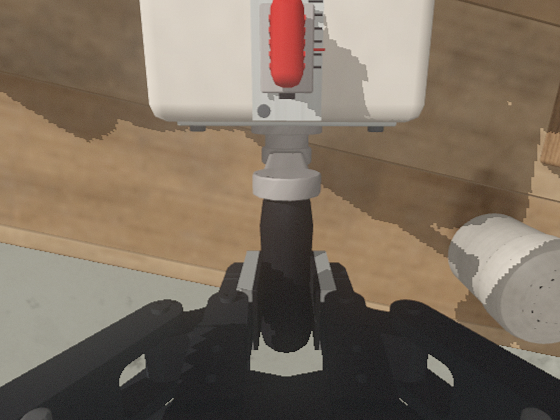

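Gripped: gap 18.6 mm, handle at (287,200–345) between the pads. Now I'll pull gently towards the robot, along (-0.975,-0.222).

```bash
cat > f.py <<'E'
from h import *
st=r.sense();x=np.array([.975,.222,0]);y=np.array([-.222,.975,0]);o=np.array([602,-267,123.8])
d=st['tool_pos']-o;F=st['ft_force']
print("t %.2f sx %.2f sy %.2f z %.2f | Fx %.2f Fy %.2f Fz %.2f gap %.2f"%(st['time'],d@x,d@y,d[2],F@x,F@y,F[2],st['finger_gap']))
E
python3 f.py
python3 -m jog '[[[-0.0015,-0.0003,0],[0,0,0],-1],[[-0.0029,-0.0007,0],[0,0,0],-1],[[-0.0029,-0.0007,0],[0,0,0],-1]]' >/dev/null; python3 f.py
```

```text
t 4.05 sx 0.04 sy -0.04 z -0.03 | Fx 0.74 Fy 0.93 Fz -0.08 gap 18.58
t 4.30 sx -3.33 sy -0.08 z -0.14 | Fx -0.70 Fy 1.07 Fz 0.08 gap 18.68
```

```bash

python3 -m jog '[[[-0.0015,-0.0003,0],[0,0,0],-1],[[-0.0029,-0.0007,0],[0,0,0],-1],[[-0.0029,-0.0007,0],[0,0,0],-1]]' >/dev/null; python3 f.py
```

```text
t 4.55 sx -6.41 sy -0.05 z -0.31 | Fx 0.11 Fy 1.27 Fz -0.69 gap 18.96
```

```bash

python3 -m jog '[[[-0.0015,-0.0003,0],[0,0,0],-1],[[-0.0029,-0.0007,-0.0003],[0,0,0],-1],[[-0.0029,-0.0007,-0.0003],[0,0,0],-1]]' >/dev/null; python3 f.py
```

```text
t 4.80 sx -9.34 sy -0.08 z -0.54 | Fx 0.06 Fy 1.93 Fz -1.75 gap 18.56
```

```bash

python3 -m jog '[[[-0.0015,-0.0003,0],[0,0,0],-1],[[-0.0029,-0.0007,-0.0004],[0,0,0],-1],[[-0.0029,-0.0007,-0.0004],[0,0,0],-1]]' >/dev/null; python3 f.py
```

```text
t 5.05 sx -12.32 sy -0.10 z -0.92 | Fx 0.38 Fy 2.18 Fz -2.50 gap 18.71
```

```bash

python3 -m jog '[[[-0.0015,-0.0003,-0.0006],[0,0,0],-1],[[-0.0029,-0.0007,-0.0012],[0,0,0],-1],[[-0.0029,-0.0007,-0.0012],[0,0,0],-1]]' >/dev/null; python3 f.py
```

```text
t 5.30 sx -15.05 sy -0.21 z -1.61 | Fx 0.16 Fy 4.92 Fz 2.18 gap 18.57
```

```bash

python3 -m jog '[[[-0.0015,-0.0003,-0.0006],[0,0,0],-1],[[-0.0029,-0.0007,-0.001],[0,0,0],-1],[[-0.0029,-0.0007,-0.001],[0,0,0],-1]]' >/dev/null; python3 f.py
```

```text
t 5.55 sx -17.94 sy -0.25 z -2.34 | Fx -0.85 Fy 5.69 Fz 4.76 gap 18.39
```

```bash

python3 -m jog '[[[-0.0015,0.0003,0.0003],[0,0,0],-1],[[-0.0030,0.0003,0.0003],[0,0,0],-1],[[-0.003,0.0003,0.0003],[0,0,0],-1]]' >/dev/null; python3 f.py
```

```text
t 5.80 sx -20.88 sy -0.04 z -2.67 | Fx 1.56 Fy -0.74 Fz -1.42 gap 18.67
```

```bash

python3 -m jog '[[[-0.001,-0.0001,-0.0003],[0,0,0],-1],[[-0.002,-0.0003,-0.0005],[0,0,0],-1],[[-0.002,-0.0003,-0.0005],[0,0,0],-1]]' >/dev/null; python3 f.py
```

```text
t 6.05 sx -22.36 sy 0.02 z -2.93 | Fx 4.87 Fy -2.09 Fz -2.42 gap 18.71
```

```bash

python3 -m jog '[[[0,0,-0.0003],[0,0,0],-1],[[0,0,-0.0003],[0,0,0],-1]]' >/dev/null; python3 f.py;python3 -m jog '[[[0,0,0],[0,0,0],-1]]' >/dev/null; python3 f.py
```

```text
t 6.22 sx -22.31 sy 0.04 z -2.99 | Fx 4.52 Fy -1.76 Fz -0.43 gap 19.03
t 6.30 sx -22.38 sy 0.03 z -3.00 | Fx 4.76 Fy -3.17 Fz -0.26 gap 18.43
```

Near stop felt: 4.5–4.8 N at sx ≈ -22.3 mm. Now I'll go back and push away.

```bash

python3 -m jog '[[[0.004,0.0009,0.001],[0,0,0],-1],[[0.008,0.0018,0.0017],[0,0,0],-1],[[0.013,0.003,0.0025],[0,0,0],-1],[[0.018,0.0041,0.0029],[0,0,0],-1],[[0.0217,0.005,0.003],[0,0,0],-1]]' >/dev/null; python3 f.py
python3 -m jog '[[[0,0,0],[0,0,0],-1]]' >/dev/null; python3 f.py
```

```text
t 6.72 sx 0.12 sy 0.08 z -0.10 | Fx -0.49 Fy -6.06 Fz 1.18 gap 18.64
t 6.80 sx 0.61 sy 0.09 z -0.09 | Fx 0.55 Fy -5.98 Fz 0.95 gap 18.37
```

```bash

python3 -m jog '[[[0.0015,0.0002,0],[0,0,0],-1],[[0.0030,0.0004,0.0],[0,0,0],-1],[[0.003,0.0004,0],[0,0,0],-1]]' >/dev/null; python3 f.py
```

```text
t 7.05 sx 3.14 sy 0.07 z -0.21 | Fx 0.80 Fy -4.34 Fz 2.21 gap 18.93
```

```bash

python3 -m jog '[[[0.0015,0.0003,0],[0,0,0],-1],[[0.0029,0.0006,-0.0001],[0,0,0],-1],[[0.0029,0.0006,-0.0001],[0,0,0],-1]]' >/dev/null; python3 f.py
```

```text
t 7.30 sx 5.99 sy 0.05 z -0.33 | Fx 0.82 Fy -5.96 Fz 1.84 gap 18.73
```

```bash

python3 -m jog '[[[0.0015,0.0002,0],[0,0,0],-1],[[0.0030,0.0004,-0.0001],[0,0,0],-1],[[0.003,0.0004,-0.0001],[0,0,0],-1]]' >/dev/null; python3 f.py
```

```text
t 7.55 sx 8.94 sy 0.09 z -0.63 | Fx 0.77 Fy -4.93 Fz 1.53 gap 18.26
```

```bash

python3 -m jog '[[[0.0015,0.0002,-0.0001],[0,0,0],-1],[[0.003,0.0004,-0.0003],[0,0,0],-1],[[0.003,0.0004,-0.0003],[0,0,0],-1]]' >/dev/null; python3 f.py
```

```text
t 7.80 sx 11.86 sy 0.06 z -1.00 | Fx 0.43 Fy -4.16 Fz 0.99 gap 18.79
```

```bash

python3 -m jog '[[[0.0015,0.0002,-0.0002],[0,0,0],-1],[[0.003,0.0004,-0.0004],[0,0,0],-1],[[0.003,0.0004,-0.0004],[0,0,0],-1]]' >/dev/null; python3 f.py
```

```text
t 8.05 sx 14.84 sy -0.01 z -1.48 | Fx 0.88 Fy -2.13 Fz 2.92 gap 18.70
```

```bash

python3 -m jog '[[[0.0015,0.0002,-0.0003],[0,0,0],-1],[[0.0025,0.0004,-0.0005],[0,0,0],-1],[[0.0025,0.0004,-0.0005],[0,0,0],-1]]' >/dev/null; python3 f.py
```

```text
t 8.30 sx 17.31 sy -0.06 z -2.03 | Fx 0.54 Fy 0.04 Fz 2.00 gap 18.67
```

```bash

python3 -m jog '[[[0.0015,0.0003,-0.0003],[0,0,0],-1],[[0.0025,0.0005,-0.0005],[0,0,0],-1],[[0.0025,0.0005,-0.0005],[0,0,0],-1]]' >/dev/null; python3 f.py
```

```text
t 8.55 sx 19.55 sy -0.13 z -2.60 | Fx -0.11 Fy 2.65 Fz 3.55 gap 18.73
```

```bash

python3 -m jog '[[[0.001,0.0003,-0.0001],[0,0,0],-1],[[0.0019,0.0006,-0.0002],[0,0,0],-1],[[0.0019,0.0006,-0.0002],[0,0,0],-1]]' >/dev/null; python3 f.py
```

```text
t 8.80 sx 21.06 sy -0.17 z -2.91 | Fx -4.12 Fy 2.82 Fz 4.16 gap 18.67
```

```bash

python3 -m jog '[[[0,0,0.0003],[0,0,0],-1],[[0,0,0.0003],[0,0,0],-1]]' >/dev/null; python3 f.py
python3 -m jog '[[[0,0,0],[0,0,0],-1]]' >/dev/null; python3 f.py
```

```text
t 8.97 sx 20.98 sy -0.16 z -2.82 | Fx -3.64 Fy 2.00 Fz 1.99 gap 18.69
t 9.05 sx 21.06 sy -0.14 z -2.79 | Fx -4.18 Fy 3.60 Fz 2.13 gap 18.90
```

Far stop felt: ~4.6 N at sx ≈ +21.0. Allowing for springiness, the stops sit near -20.5 and +19.2, so the play is about 40 mm and the fin needs to go in about 30 mm. I'll centre the crank, release it and rise.

```bash

python3 -m jog '[[[-0.004,-0.0008,0.001],[0,0,0],-1],[[-0.009,-0.0018,0.0018],[0,0,0],-1],[[-0.014,-0.003,0.0024],[0,0,0],-1],[[-0.018,-0.0039,0.0027],[0,0,0],-1],[[-0.0212,-0.0046,0.0027],[0,0,0],-1]]' >/dev/null; python3 f.py
python3 -m jog '[[[0,0,0],[0,0,0],-1],[[0,0,0],[0,0,0],-0.2],[[0,0,0],[0,0,0],0.1],[[0,0,0],[0,0,0],0.1]]' ; python3 f.py
python3 -m jog '[[[0,0,0.02],[0,0,0],0.1],[[0,0,0.05],[0,0,0],0.1],[[0,0,0.07],[0,0,0],0.1],[[0,0,0.07],[0,0,0],0.1],[[0,0,0.07],[0,0,0],0.1]]'
python3 - <<'E'
from h import *
I=vision.snapshot("wrist");print(r.sense()['tool_pos'])
cv2.imwrite("pics/w6.png",I[:,:,::-1])
E
```

```text
t 9.47 sx -0.89 sy -0.09 z 0.03 | Fx 0.68 Fy 1.71 Fz -3.35 gap 18.55
time: 9.8
tool_pos: [602.5, -267.8, 124.9]
tcp_rot: [-50.8, 89.9, -37.9]
ft_force: [0.3, 0.2, -0.9]
finger_gap: 46.9
t 9.80 sx 0.28 sy -0.85 z 1.13 | Fx 0.32 Fy 0.13 Fz -0.91 gap 46.93
time: 10.22
tool_pos: [603.4, -268.1, 196.9]
tcp_rot: [-43.1, 89.7, -30.1]
ft_force: [0.1, 0.6, -0.8]
finger_gap: 46.9
[ 602.40871347 -267.56817077  194.79885126]
```

View pics/w6.png

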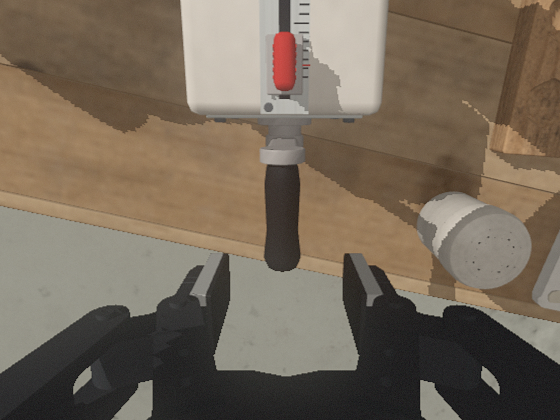

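The wrist view shows the fin at (284,33–91) and the handle at (282,165–270), clear of the jaws.

```bash
python3 - <<'E'
from h import *
m=vision.camera_model("wrist");st=r.sense();print(st['tool_pos'])
f1=onz(m,284,33,157);f2=onz(m,284,91,157);print(f1,f2,(f1+f2)/2,np.linalg.norm(f1-f2),(f1+f2)/2-st['tool_pos'])
a=onz(m,282,165,163);b=onz(m,282,270,163);print("handle",(a+b)/2,np.linalg.norm(a-b))
print(np.degrees(np.arctan2(-(f1-b)[0],(f1-b)[1])))
I=cv2.imread("pics/w6.png")[:,:,::-1].astype(int);M=(I[...,0]>110)&(I[...,0]>2*I[...,1])
ys,xs=np.nonzero(M[:130,250:320]);print(xs.min()+250,xs.max()+250,ys.min(),ys.max(),xs.mean()+250)
E
```

```text
[ 602.40871347 -267.56817077  194.79885126]
[ 577.28334116 -165.62722298  157.        ] [ 583.73805089 -193.96917604  157.        ] [ 580.51069603 -179.79819951  157.        ] 29.067672440936597 [-21.89801745  87.76997126 -37.79885126]
handle [ 598.53997886 -264.10144136  163.        ] 63.895507878011216
12.317291161672543
273 309 32 90 284.19131161236425
```

```bash
python3 -m jog '[[[-0.005,0.022,0],[0,0,0],-0.25],[[-0.0105,0.045,0],[0,0,0],-0.25],[[-0.016,0.067,0],[0,0,0],-0.25],[[-0.0205,0.0875,0],[0,0,0],-0.25],[[-0.0205,0.0875,-0.02],[0,0,0],-0.25]]'
python3 -m jog '[[[0,0,-0.02],[0,0,0],-0.25],[[0,0,-0.03],[0,0,0],-0.25],[[0,0,-0.03],[0,0,0],-0.25]]'
python3 - <<'E'
from h import *
I=vision.snapshot("wrist");print(r.sense()['tool_pos'],r.sense()['ft_force'])
cv2.imwrite("pics/w7.png",I[:,:,::-1])
E
```

```text
time: 10.68
tool_pos: [582.6, -176.9, 176.8]
tcp_rot: [-16.7, 89.8, -3.7]
ft_force: [0.5, -1.3, 1.4]
finger_gap: 32.1
time: 10.93
tool_pos: [578.6, -178.6, 139.3]
tcp_rot: [145.8, 89.6, 158.7]
ft_force: [-0.8, 0.7, -0.8]
finger_gap: 32.5
[ 579.6395661  -179.20387982  141.47648664] [0.58633542 0.05370041 1.65783948]
```

View pics/w7.png

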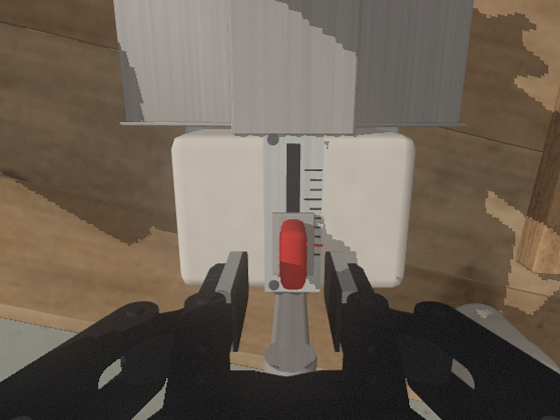

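The fin is at (293,220–288) and the jaws are centred at column 286, so I'll shift about 2 mm and descend in steps, watching Fz.

```bash
python3 -m jog '[[[0.0015,0,-0.005],[0,0,0],-0.25],[[0.0015,0,-0.01],[0,0,0],-0.25],[[0.0015,0,-0.012],[0,0,0],-0.25],[[0.0015,0,-0.012],[0,0,0],-0.25]]'
python3 -m jog '[[[0,0,-0.003],[0,0,0],-0.25],[[0,0,-0.005],[0,0,0],-0.25],[[0,0,-0.005],[0,0,0],-0.25]]'
python3 - <<'E'
from h import *
I=vision.snapshot("wrist");print(r.sense()['tool_pos'],r.sense()['ft_force'])
cv2.imwrite("pics/w8.png",I[:,:,::-1])
E
```

```text
time: 11.32
tool_pos: [582.9, -179.9, 132.0]
tcp_rot: [137.2, 90.0, 150.1]
ft_force: [0.6, 0.6, -0.3]
finger_gap: 32.1
time: 11.57
tool_pos: [582.7, -179.7, 126.8]
tcp_rot: [146.2, 90.0, 159.2]
ft_force: [-0.5, 0.7, -0.0]
finger_gap: 31.9
[ 582.73977152 -179.72562387  127.004731  ] [ 0.85447763 -0.46809631  0.50193193]
```

View pics/w8.png

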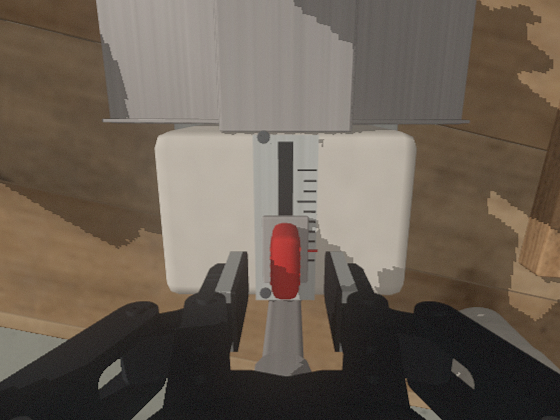

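```bash
python3 -m jog '[[[-0.0009,0.004,-0.003],[0,0,0],-0.25],[[-0.0009,0.004,-0.005],[0,0,0],-0.3],[[-0.0009,0.004,-0.005],[0,0,0],-0.4]]'
python3 -m jog '[[[0,0,0],[0,0,0],-0.6],[[0,0,0],[0,0,0],-0.7],[[0,0,0],[0,0,0],-1],[[0,0,0],[0,0,0],-1]]' 40
python3 - <<'E'
from h import *
I=vision.snapshot("wrist");print(r.sense()['tool_pos'],r.sense()['ft_force'],r.sense()['finger_gap'])
cv2.imwrite("pics/w9.png",I[:,:,::-1])
E
```

```text
time: 11.87
tool_pos: [581.6, -175.3, 121.6]
tcp_rot: [144.7, 90.0, 157.7]
ft_force: [0.7, -0.2, -1.0]
finger_gap: 25.7
time: 12.2
tool_pos: [581.5, -175.8, 122.3]
tcp_rot: [161.3, 89.9, 174.3]
ft_force: [-4.4, 0.3, 2.4]
finger_gap: 10.2
[ 581.46600343 -175.77710998  122.28714235] [-5.29908717  0.2322556   3.31019541] 10.06863940250156
```

View pics/w9.png

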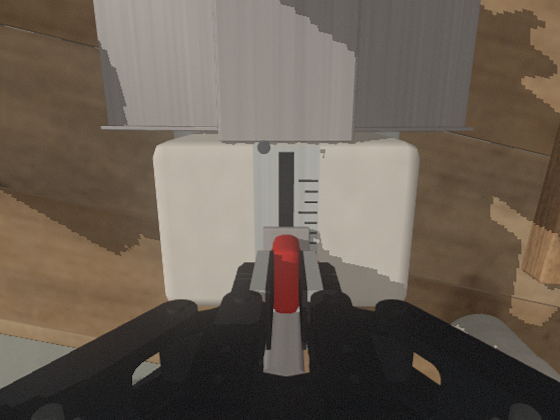

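Fin gripped: gap 10 mm, red between the pads at (286,235–310). I'll slide it inwards, watching the lateral load.

```bash
sed 's/602,-267,123.8/581.5,-175.8,122.3/;s/.975,.222,0/.977,.213,0/;s/-.222,.975,0/-.213,.977,0/' f.py > g.py
python3 -m jog '[[[-0.0009,0.002,0],[0,0,0],-1],[[-0.0013,0.004,0],[0,0,0],-1],[[-0.0017,0.006,0],[0,0,0],-1],[[-0.0021,0.008,0],[0,0,0],-1],[[-0.0021,0.008,0],[0,0,0],-1]]' 60 >/dev/null; python3 g.py
```

```text
t 12.67 sx -0.07 sy 6.35 z 0.11 | Fx -2.16 Fy -6.36 Fz -0.27 gap 9.51
```

```bash

python3 -m jog '[[[-0.0007,0.002,0],[0,0,0],-1],[[-0.0011,0.004,0],[0,0,0],-1],[[-0.0015,0.006,0],[0,0,0],-1],[[-0.002,0.008,0],[0,0,0],-1],[[-0.0025,0.01,0],[0,0,0],-1]]' >/dev/null; python3 g.py
python3 -m jog '[[[-0.0005,0.002,0],[0,0,0],-1],[[-0.0009,0.004,0],[0,0,0],-1],[[-0.0011,0.005,0],[0,0,0],-1],[[-0.0011,0.005,0],[0,0,0],-1]]' >/dev/null; python3 g.py
python3 - <<'E'
from h import *
m=vision.camera_model("wrist");I=vision.snapshot("wrist");print(r.sense()['tool_pos'],r.sense()['ft_force'],r.sense()['finger_gap'])
cv2.imwrite("pics/w10.png",I[:,:,::-1])
E
```

```text
t 13.08 sx -0.20 sy 16.30 z 0.09 | Fx -2.26 Fy -8.63 Fz -0.90 gap 9.36
t 13.42 sx -0.22 sy 21.71 z 0.12 | Fx -2.20 Fy -6.83 Fz -1.68 gap 9.27
[ 576.62899041 -154.59098387  122.381989  ] [-0.22757193 -7.17342677 -1.15013278] 9.591961115426182
```

View pics/w10.png

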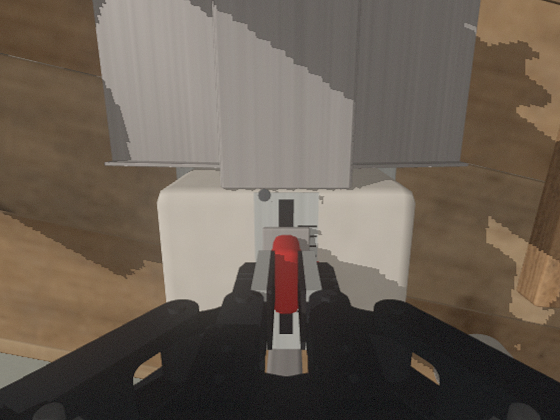

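No slip: the fin is in the same place relative to the pads. About 8 mm more.

```bash

python3 -m jog '[[[-0.0004,0.002,0],[0,0,0],-1],[[-0.0009,0.004,0],[0,0,0],-1],[[-0.0014,0.006,0],[0,0,0],-1],[[-0.0018,0.008,0],[0,0,0],-1],[[-0.0018,0.008,0],[0,0,0],-1]]' >/dev/null; python3 g.py
python3 -m jog '[[[0,0,0],[0,0,0],-1],[[0,0,0],[0,0,0],-1]]' >/dev/null; python3 g.py
python3 - <<'E'
from h import *
I=vision.snapshot("wrist")
cv2.imwrite("pics/w11.png",I[:,:,::-1])
E
```

```text
t 13.88 sx -0.26 sy 30.00 z 0.12 | Fx -1.95 Fy -7.07 Fz -0.67 gap 9.30
t 14.05 sx -0.28 sy 30.03 z 0.08 | Fx -2.95 Fy -6.08 Fz -0.70 gap 9.17
```

View pics/w11.png

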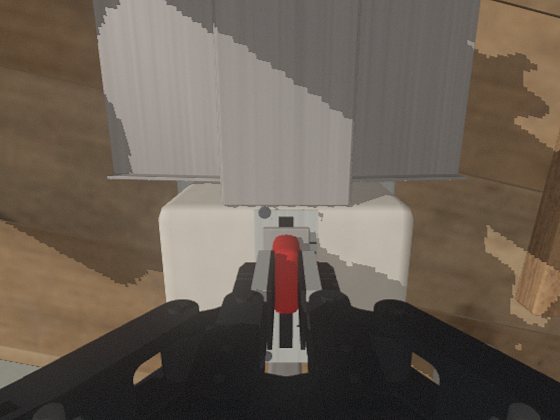

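```bash

python3 -m jog '[[[0.0002,-0.001,0],[0,0,0],-1],[[0.0002,-0.001,0],[0,0,0],-1]]' >/dev/null; python3 g.py
python3 -m jog '[[[0,0,0],[0,0,0],-0.6],[[0,0,0],[0,0,0],-0.3],[[0,0,0],[0,0,0],-0.2],[[0,0,0],[0,0,0],-0.2]]' >/dev/null; python3 g.py
python3 -m jog '[[[0,0,0.02],[0,0,0],-0.2],[[0,0,0.05],[0,0,0],-0.2],[[0,0,0.075],[0,0,0],-0.1],[[0.006,-0.025,0.075],[0,0,0],0],[[0.012,-0.055,0.075],[0,0,0],0]]'
python3 -m jog '[[[0.007,-0.032,0],[0,0,0],0],[[0.0145,-0.06,0],[0,0,0],0],[[0.0145,-0.06,0],[0,0,0],0],[[0.0145,-0.06,0],[0,0,0],0]]'
python3 - <<'E'
from h import *
I=vision.snapshot("wrist");print(r.sense()['tool_pos'])
cv2.imwrite("pics/w12.png",I[:,:,::-1])
E
```

```text
t 14.27 sx -0.29 sy 30.00 z 0.07 | Fx -2.89 Fy -3.39 Fz 0.99 gap 9.34
t 14.60 sx 0.06 sy 31.14 z -0.06 | Fx 0.93 Fy 0.76 Fz -0.27 gap 34.21
time: 15.02
tool_pos: [588.9, -199.9, 200.8]
tcp_rot: [-27.5, 89.7, -14.4]
ft_force: [0.0, 0.2, 0.8]
finger_gap: 42.7
time: 15.35
tool_pos: [601.1, -262.0, 196.6]
tcp_rot: [117.6, 90.0, 130.4]
ft_force: [0.4, 0.3, 0.1]
finger_gap: 42.3
[ 601.13263125 -260.85475996  196.76574346]
```

View pics/w12.png

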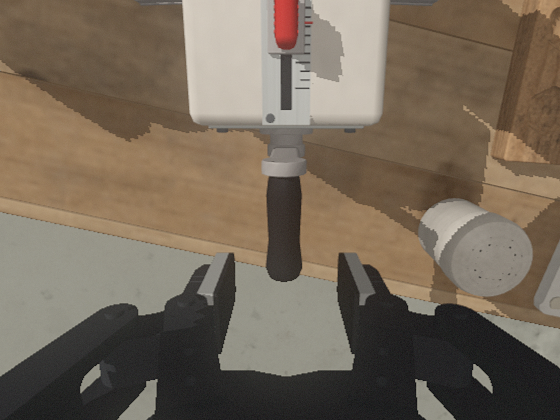

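The fin's near end is now at (287,48) and the handle at (284,175–280), still upright. I'll check the fin's travel and grip the handle again.

```bash
python3 - <<'E'
from h import *
m=vision.camera_model("wrist")
f=onz(m,287,48,157);o=np.array([583.74,-193.97,157]);print(f,np.linalg.norm(f-o))
E
python3 -m jog '[[[0,-0.0055,-0.02],[0,0,0],0],[[0,-0.0055,-0.045],[0,0,0],0],[[0,-0.0055,-0.065],[0,0,0],0],[[0,-0.0055,-0.073],[0,0,0],0],[[0,-0.0055,-0.073],[0,0,0],0]]'
python3 -m jog '[[[0,0,0],[0,0,0],-0.3],[[0,0,0],[0,0,0],-0.5],[[0,0,0],[0,0,0],-0.7],[[0,0,0],[0,0,0],-1],[[0,0,0],[0,0,0],-1]]' 30
python3 f.py
```

```text
[ 579.13250811 -165.28650471  157.        ] 29.051194181402842
time: 15.82
tool_pos: [599.6, -264.1, 121.3]
tcp_rot: [134.9, 89.7, 147.9]
ft_force: [-0.4, 0.3, -0.1]
finger_gap: 42.6
time: 16.23
tool_pos: [602.4, -266.4, 126.2]
tcp_rot: [-30.7, 89.8, -17.7]
ft_force: [0.1, 2.6, 6.8]
finger_gap: 18.5
t 16.23 sx 0.48 sy 0.52 z 2.44 | Fx 0.69 Fy 2.54 Fz 6.77 gap 18.54
```

```bash
python3 -m jog '[[[0,0,0.0003],[0,0,0],-1],[[0,0,0.0003],[0,0,0],-1]]' >/dev/null; python3 f.py
python3 -m jog '[[[-0.001,-0.0002,0],[0,0,0],-1],[[-0.002,-0.0004,0],[0,0,0],-1],[[-0.002,-0.0004,0],[0,0,0],-1]]' >/dev/null; python3 f.py
```

```text
t 16.40 sx 0.30 sy 0.50 z 2.39 | Fx 1.15 Fy 2.55 Fz 7.23 gap 18.65
t 16.65 sx -1.95 sy 0.53 z 2.39 | Fx 0.41 Fy 1.73 Fz 7.06 gap 18.69
```

```bash

python3 -m jog '[[[-0.001,-0.0002,0],[0,0,0],-1],[[-0.002,-0.0004,0],[0,0,0],-1],[[-0.002,-0.0004,0],[0,0,0],-1]]' >/dev/null; python3 f.py
```

```text
t 16.90 sx -4.09 sy 0.53 z 2.30 | Fx -0.48 Fy 1.93 Fz 6.24 gap 18.25
```

```bash

python3 -m jog '[[[-0.0005,-0.0001,0.0005],[0,0,0],-1],[[-0.001,-0.0002,0.0005],[0,0,0],-1],[[-0.001,-0.0002,0.0005],[0,0,0],-1]]' >/dev/null; python3 f.py
```

```text
t 17.15 sx -5.25 sy 0.58 z 2.28 | Fx 0.32 Fy 1.88 Fz 7.33 gap 18.53
```

```bash

python3 -m jog '[[[-0.0005,-0.0001,0],[0,0,0],-1],[[-0.001,-0.0002,0],[0,0,0],-1],[[-0.001,-0.0002,0],[0,0,0],-1]]' >/dev/null; python3 f.py
```

```text
t 17.40 sx -6.04 sy 0.61 z 2.25 | Fx 1.68 Fy 0.92 Fz 6.25 gap 18.88
```

```bash

python3 -m jog '[[[-0.0005,-0.0001,0],[0,0,0],-1],[[-0.001,-0.0002,0],[0,0,0],-1],[[-0.001,-0.0002,0],[0,0,0],-1]]' >/dev/null; python3 f.py
```

```text
t 17.65 sx -6.88 sy 0.60 z 2.23 | Fx 3.60 Fy 1.28 Fz 5.63 gap 18.44
```

```bash

python3 -m jog '[[[-0.0003,-0.0001,0],[0,0,0],-1],[[-0.0006,-0.0001,0],[0,0,0],-1],[[-0.0006,-0.0001,0],[0,0,0],-1]]' >/dev/null; python3 f.py; python3 -m jog '[[[0,0,0],[0,0,0],-1],[[0,0,0],[0,0,0],-1]]' >/dev/null; python3 f.py
```

```text
t 17.90 sx -7.29 sy 0.63 z 2.20 | Fx 4.49 Fy 0.93 Fz 3.90 gap 18.15
t 18.07 sx -7.30 sy 0.59 z 2.20 | Fx 4.14 Fy -0.09 Fz 5.09 gap 18.53
```

Near stop felt again: ~4.3 N at sx -7.3. Now I'll check the other side.

```bash

python3 -m jog '[[[0.003,0.0006,0],[0,0,0],-1],[[0.006,0.0013,0],[0,0,0],-1],[[0.009,0.002,0],[0,0,0],-1],[[0.009,0.002,0],[0,0,0],-1]]' >/dev/null; python3 f.py
python3 -m jog '[[[0.0008,0.0002,0],[0,0,0],-1],[[0.0015,0.0003,0],[0,0,0],-1],[[0.0015,0.0003,0],[0,0,0],-1]]' >/dev/null; python3 f.py
```

```text
t 18.40 sx 1.63 sy 0.57 z 2.34 | Fx 0.64 Fy 0.69 Fz 7.06 gap 18.56
t 18.65 sx 2.80 sy 0.55 z 2.33 | Fx 0.02 Fy 1.06 Fz 8.03 gap 18.71
```

```bash

python3 -m jog '[[[0.0005,0.0001,0],[0,0,0],-1],[[0.001,0.0002,0],[0,0,0],-1],[[0.001,0.0002,0],[0,0,0],-1]]' >/dev/null; python3 f.py
```

```text
t 18.90 sx 3.71 sy 0.55 z 2.27 | Fx 0.04 Fy 1.75 Fz 7.38 gap 18.62
```

```bash

python3 -m jog '[[[0.0005,0.0001,0],[0,0,0],-1],[[0.001,0.0002,0],[0,0,0],-1],[[0.001,0.0002,0],[0,0,0],-1]]' >/dev/null; python3 f.py
```

```text
t 19.15 sx 4.48 sy 0.56 z 2.21 | Fx -1.23 Fy 1.24 Fz 8.24 gap 18.31
```

```bash

python3 -m jog '[[[0.0005,0.0001,0],[0,0,0],-1],[[0.001,0.0002,0],[0,0,0],-1],[[0.001,0.0002,0],[0,0,0],-1]]' >/dev/null; python3 f.py
```

```text
t 19.40 sx 5.22 sy 0.54 z 2.15 | Fx -3.43 Fy 1.75 Fz 8.62 gap 18.62
```

```bash

python3 -m jog '[[[0.0004,0.0001,0],[0,0,0],-1],[[0.0006,0.0001,0],[0,0,0],-1],[[0.0006,0.0001,0],[0,0,0],-1],[[0.0006,0.0001,0],[0,0,0],-1],[[0.0006,0.0001,0],[0,0,0],-1]]' >/dev/null; python3 f.py
```

```text
t 19.82 sx 5.61 sy 0.51 z 2.14 | Fx -3.60 Fy 1.77 Fz 8.84 gap 18.50
```

Loaded travel is now 12.9 mm, which leaves about 9.5 mm of free play after the springiness. I'll centre, release and withdraw.

```bash

python3 -m jog '[[[-0.003,-0.0006,0],[0,0,0],-1],[[-0.0063,-0.0014,0.0003],[0,0,0],-1],[[-0.0063,-0.0014,0.0005],[0,0,0],-1]]' >/dev/null; python3 f.py
python3 -m jog '[[[0,0,0],[0,0,0],-0.5],[[0,0,0],[0,0,0],-0.1],[[0,0,0],[0,0,0],0],[[0,0,0],[0,0,0],0],[[0,0,0],[0,0,0],0]]'
python3 -m jog '[[[0,0,0.02],[0,0,0],0],[[0,0,0.05],[0,0,0],0],[[0,0,0.08],[0,0,0],0],[[0,0,0.12],[0,0,0],0],[[-0.02,-0.01,0.14],[0,0,0],0]]'
python3 -m jog '[[[0,0,0],[0,0,0],0],[[0,0,0],[0,0,0],0],[[0,0,0],[0,0,0],0],[[0,0,0],[0,0,0],0],[[0,0,0],[0,0,0],0]]'
python3 - <<'E'
from h import *
I=vision.snapshot("wrist");t=vision.snapshot("top")
cv2.imwrite("pics/w13.png",np.hstack([cv2.resize(I,(400,300)),cv2.resize(t,(400,300))])[:,:,::-1])
E
```

```text
t 20.07 sx -0.73 sy 0.58 z 2.45 | Fx -0.63 Fy 2.01 Fz 5.51 gap 18.34
time: 20.48
tool_pos: [601.1, -266.1, 124.9]
tcp_rot: [145.9, 90.0, 158.8]
ft_force: [0.2, 0.5, -0.4]
finger_gap: 42.8
time: 20.9
tool_pos: [584.3, -275.0, 270.2]
tcp_rot: [-29.2, 89.7, -16.1]
ft_force: [1.7, -0.5, 2.0]
finger_gap: 42.9
time: 21.32
tool_pos: [580.9, -275.5, 263.2]
tcp_rot: [135.4, 89.8, 148.4]
ft_force: [-0.8, 0.9, -0.3]
finger_gap: 42.9
```

View pics/w13.png

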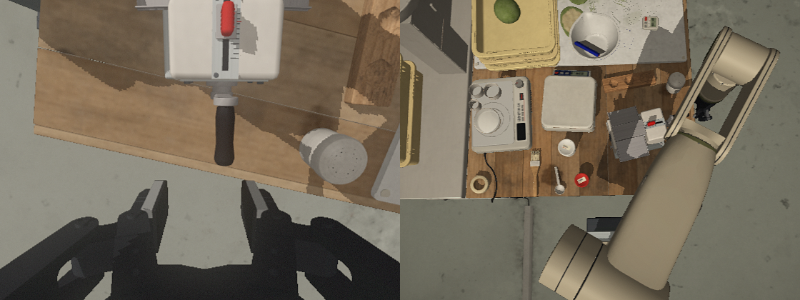

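The crank is free and upright at (224,130) in the left picture, the fin is in at (227,15), the gripper is clear, and the bystanders are where they were.

```bash
python3 -c "
from bench import order
print(order.hand_in())"
```

```text
the job is handed in; nothing more can be done
None
```

The sheeter's crank now has about 9.5 mm of free handle travel, down from about 40 mm. I handed the job in at about 21 s, with the crank released near the middle of its play.

- **First feel:** I rocked the crank to both stops with about 4.6 N each. Allowing for the spring in the stops and gripper, the play came to about 40 mm.
- **Adjustment:** I slid the fin 30 mm inwards. The tool reading gave 30.0 mm and the camera 29 mm, and the fin did not slip in the pads.
- **Check:** I rocked it again to both stops with about 4 N each. The handle moved 12.9 mm under load, which is 9.2 to 10.3 mm of free play depending on how the spring is allowed for.
- **At the end:** The gripper was clear of everything, and the top view showed the other things where they started.

**Problems along the way:**
- **Missed grasp:** My first grasp of the handle closed above it. The fingertips seemed to sit roughly 20 mm further back than the stated tool geometry, so I went lower and it then held.
- **Downward load:** In the last check the gripper also pressed down on the handle with about 7 N, because I closed on it before the arm had settled. It made little difference to the felt stops.

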